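Put a carton away under the divider flap of a two-tier work case

TASK

Lift the divider flap of the work case until it stands upright, take the carton from the steel tray and set it (do not drop it) flat and squarely on top of the column of identical cartons in the lower tier, with its long edges along theirs, then swing the flap back down until it is fully shut. Leave the tin, the column, the bowl and the jar where they are.

Things in the scene. Friction and masses are not known exactly. Their poses are not given: they have to be found in the camera images.
- case: Fixed grey plastic work case, 205 mm deep (x) x 266 wide (y), yaw within 11 deg. Origin: on the table under the middle of its front well (the lower tier); x from its front (lip, robot side) to its back, z up. Well: x -67..67, y -128..128 mm, floor z 4. Walls 5 mm: front 88 high, sides 106. Behind it (x 73..132) a fixed upper compartment with small stock, up to 112 high.
- bin_a: White plastic bin 130 (x) x 122 (y) x 22 mm high, floor 3 mm, walls 3 mm, fixed in the left or right half of the well (centre at case y +63 or -63 mm, varies). It holds the column of cartons. Origin: centre of its underside, 4 mm above the table.
- bin_b: Identical bin in the other half of the well; it holds the tin. Origin: centre of its underside.
- flap (a joint): Angle of the divider flap (floor of the upper tier, over the well), rad: 0 = shut, level, top face 94 mm above the table; grows as the lip rises; 1.57 upright; stop 1.9. A 4 mm plate, 252 mm wide, dark frame with clear middle, 142 mm from hinge to front edge plus the lip. 0.22 kg; hinge friction 0.32 N m, so it stays where left; 3 N at the lip lifts it, less shuts it; no latch.
- flap_lip (a point): Middle of the front edge of the flap's finger lip, half way through its 4 mm thickness, 167.5 mm from the hinge axis. The lip is flat, 90 mm wide and stands 26 mm out in front of the case's front wall when shut, with free space beneath it down to the table. Axes: the flap's own, as the case's when shut (x from lip to hinge).
- flap_hinge (a point): Middle of the hinge axis, which runs along the case's y, 69 mm behind the case's origin and 94 mm above the table (in the plane of the flap's top face). It does not move with the flap.
- carton: The carton to put away: closed, rigid, light grey-blue with a white band, 95 (its x) x 60 (its y) x 25 mm high, about 90 g. Origin: centre of its underside. It lies flat in the steel tray, yaw within 30 deg of the tray's.
- column_top: Upper of the two cartons, identical to the loose one, that form the column in bin_a. Origin: centre of its underside, x along its 95 mm. Its top is 57 mm above the table; with the third carton the column reaches 82 mm, 8 mm below the shut flap's underside. The column stands up to 6 deg askew in its bin; its cartons are loose.
- column_low: Lower carton of the column, directly under column_top, standing on the floor of the bin. Origin: centre of its underside.
- tin: Bystander: round lidded steel tin, 80 mm across, 52 mm high, in the other bin. Origin: centre of its underside.
- tray: Shallow steel instrument tray, fixed, 170 x 190 mm plus an 8 mm rim, 14 mm high, floor 3 mm thick, on the table beside the case (left or right of it). Origin: centre of its underside.
- bowl: Bystander: open steel bowl, 80 mm across, 36 mm high, on the table behind the tray. Origin: centre of its underside.
- jar: Bystander: brown glass jar with a white cap, 60 mm across, 75 mm high, on the table behind the tray. Origin: centre of its underside.
Things that resemble listed ones, but are neither listed nor needed, are in the scene too. Leave any orange or purple look-alike of the carton alone.

How it is judged:
By the outcome, as a careful person would: the job done as asked, in the order asked, and still so for the second after the job is handed in, with the robot touching nothing.
It also fails if it takes over 72 s, if anything falls off the work surface, if the arm or the gripper's body presses on something with over 40 N, if the wrist force passes 120 N, or if a joint passes its speed limit or range.

ROBOT

A 6-joint arm with a two-finger parallel gripper is mounted at the origin on the work surface. World frame = base frame: x ahead of the robot, y to its left, z up, the work surface at z = 0. Lengths are in m, angles in rad, forces in N, time in s.
With the tool pointing down it reaches from about 0.325 to 0.775 m from the base axis. Payload 9.3 kg.
Tool frame: the origin (TCP) lies on the centre line of the jaws, within the pads' length; the fingertips stand 8 mm ahead of it and the grasp point (between the pads) lies 11 mm behind it; x points along the fingers, y is the direction in which the jaws open and shut, and the axes are right-handed (so a half turn about x gives the same grasp; the last joint's range is limited). The gripper opens to 85 mm and grips with 20 to 120 N. Pads are 22 mm wide; open, the fingers measure 114 mm over their backs; the gripper's body (76 mm by 85 mm) begins 54 mm behind the grasp point. The pads swing forward as they close: fully open they stand 13 mm farther back than shut.
Start: joints at [1.149, 0.259, 0.021, 1.334, 0, 1.418], TCP at [0.146, 0.53, 0.239] pointing down, gripper open.
Joint ranges: [-3.04, 3.04], [-0.91, 1.82], [-1.04, 1.36], [-1.92, 1.95], [-1.52, 1.45], [-3.14, 3.14]. Speed limits (rad/s): [2.22, 2.22, 2.79, 3.14, 3.14, 3.14].

INTERFACE

Orientations are given as a rotation vector (axis times angle).
In Python, from plant import env gives the robot as it stands. Calls block until the motion is done:
- env.move_ptp(position, orientation): joint-space move of the TCP to a pose.
- env.servo_line(position, feed=0.15, rotation=None, f_stop=None): straight line of the TCP; rotation=None keeps the orientation; feed is the mean speed in m/s. With f_stop (N) it stops when the force on the tool has changed by that much, and returns True; else False.
- env.move_j(angles): joint-space move.
- env.command_gripper(opening): finger opening in m; the grip force is fixed at half the most; returns when the fingers have stopped.
- env.sleep(seconds).
- env.solve_ik(position, orientation): joint angles nearest the present ones, or None.
- env.capture(name): name is "side" or "top" or "wrist"; returns a dict with "frame" (400x640x3 uint8, red, green, blue), "depth" (400x640 float32, m along the optical axis (not along the pixel's ray), 0 where there is no reading), "vertical_fov" (degrees; the focal length in pixels is half the picture's height over the tangent of half this angle, whatever the lens; pixels are square), "cx", "cy" (the principal point, pixels), "world_to_cam" (4x4, takes a point from world to camera coordinates). Camera axes: x right, y up, looking along -z (the intrinsics and any distortion apply to the point x, -y, -z); pixel columns grow to the right and rows downward; lengths in m; the calibration is good to about 2 mm. A picture is of the moment at which its call begins.
A pose or a line that the arm cannot do raises env.Unreachable and nothing moves.
- env.sign_off(): hands the job in, once; it reports no verdict.
Readings, each from a call of its own:
- env.get_t(): time.
- env.get_q(): joint angles.
- env.get_qvel(): joint speeds.
- env.get_joint_efforts(): joint torques, N m.
- env.get_position(): TCP position.
- env.get_ee_rot(): TCP orientation.
- env.get_wrist_force(): force on the tool from outside, world axes, zero at the start.
- env.get_wrist_torque(): the same for the moment, N m.
- env.get_finger_gap(): finger opening in m.
Only numpy, scipy, OpenCV 4.12 (cv2) and the standard library are available. Lean on these libraries where they do the work, as an engineer would, in place of code of your own. Each camera call takes 0.05 s, during which the arm holds its last target.

## Working session

There is one attempt and no reset: what is moved stays moved. The work goes in short steps, each a Python script; the robot and the scene stay as the last script left them, time stands still between calls to the robot, and variables do not carry over. Pictures are saved under pics/ and viewed, and the job is handed in when it is done.

```bash
ls; mkdir -p pics; python3 - <<'E'
from plant import env
import cv2,numpy as np
print(env.get_t(),env.get_q(),env.get_position(),env.get_ee_rot())
for n in ["side","top","wrist"]:
    c=env.capture(n)
    cv2.imwrite(f"pics/{n}0.png",c["frame"][:,:,::-1]); np.savez(f"pics/{n}0.npz",**c)
    print(n,c["vertical_fov"],c["cx"],c["cy"],{k:v for k,v in c.items() if k not in("frame","depth")},(c["depth"]>0).mean())
E
```

```text
pics
0.0 [1.14937476e+00 2.59209566e-01 2.07351541e-02 1.33370378e+00
 1.24681213e-06 1.41818483e+00] [0.14596529 0.52998566 0.23864625] [ 0.20997616  1.56086975 -0.2120627 ]
side 54.011208181183115 321.71240308322456 202.26717479749684 {'vertical_fov': 54.011208181183115, 'cx': 321.71240308322456, 'cy': 202.26717479749684, 'world_to_cam': array([[ 0.79951269, -0.60055562, -0.01060252, -0.42226907],
       [ 0.46642385,  0.60962919,  0.64093763, -0.35605316],
       [-0.37845509, -0.51738304,  0.76751973, -0.64680602],
       [ 0.        ,  0.        ,  0.        ,  1.        ]])} 0.99608984375
top 49.76942327541607 313.3104501752409 202.17780645079765 {'vertical_fov': 49.76942327541607, 'cx': 313.3104501752409, 'cy': 202.17780645079765, 'world_to_cam': array([[-0.00633331, -0.99971037, -0.02321795,  0.07670267],
       [ 0.99042477, -0.00947317,  0.13772811, -0.59905895],
       [-0.13790816, -0.02212336,  0.99019791, -0.91145794],
       [ 0.        ,  0.        ,  0.        ,  1.        ]])} 0.995890625
wrist 61.535621596041 315.13374628081334 204.83220629755934 {'vertical_fov': 61.535621596041, 'cx': 315.13374628081334, 'cy': 204.83220629755934, 'world_to_cam': array([[ 0.2653227 ,  0.96415866, -0.00139505, -0.54812328],
       [-0.92764497,  0.25487969, -0.27296733,  0.03589053],
       [-0.26282824,  0.07371853,  0.96202229, -0.37819423],
       [ 0.        ,  0.        ,  0.        ,  1.        ]])} 0.996078125
```

View pics/top0.png

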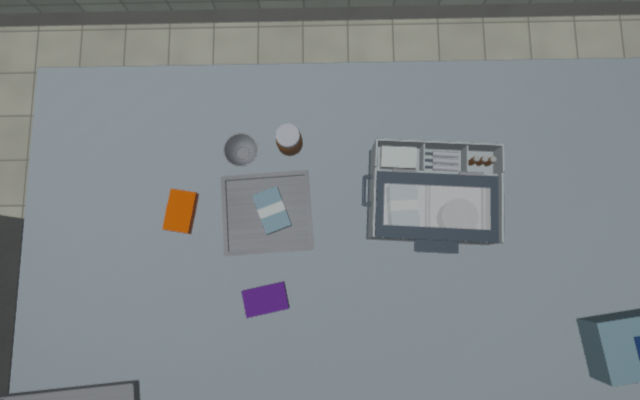

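View pics/side0.png

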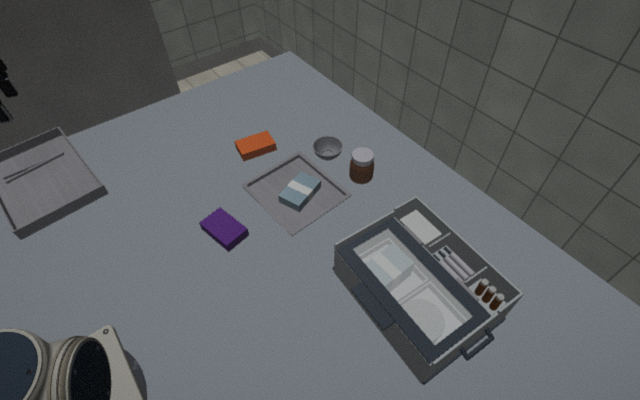

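View pics/wrist0.png

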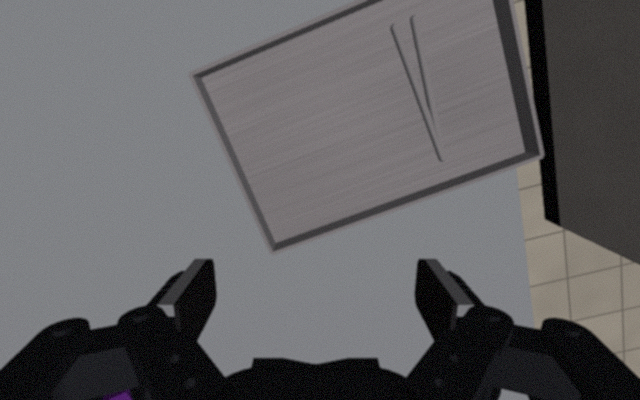

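The top view shows the carton (grey-blue with a white band) in the tray at (270,210). Look-alikes are the orange one at (180,211) and the purple one at (265,300). The column carton is under the clear flap at about (405,205), and the tin is at (459,213). The flap lip is at (437,246). Next I'll check the choice in a close crop and measure.

```bash
cat > h.py <<'E'
import numpy as np, cv2
def K(c):
    f=200/np.tan(np.radians(float(c["vertical_fov"]))/2); return f,float(c["cx"]),float(c["cy"])
def onplane(c,uv,z):
    f,cx,cy=K(c); W=c["world_to_cam"]; R=W[:3,:3]; t=W[:3,3]; C=-R.T@t
    uv=np.atleast_2d(np.asarray(uv,float))
    d=np.c_[(uv[:,0]-cx)/f,-(uv[:,1]-cy)/f,-np.ones(len(uv))]@R
    s=(z-C[2])/d[:,2]; return C+d*s[:,None]
def cloud(c):
    f,cx,cy=K(c); W=c["world_to_cam"]; R=W[:3,:3]; t=W[:3,3]
    D=c["depth"]; v,u=np.mgrid[:D.shape[0],:D.shape[1]]
    P=np.stack([(u-cx)/f*D,-(v-cy)/f*D,-D],-1)-t
    return P@R
def proj(c,p):
    f,cx,cy=K(c); W=c["world_to_cam"]; q=np.atleast_2d(p)@W[:3,:3].T+W[:3,3]
    return np.c_[cx+f*q[:,0]/-q[:,2],cy-f*q[:,1]/-q[:,2]]
E
python3 - <<'E'
import numpy as np,cv2
from h import *
c=dict(np.load("pics/top0.npz")); s=dict(np.load("pics/side0.npz"))
a=cv2.resize(c["frame"][120:270,210:520],None,fx=2.5,fy=2.5,interpolation=cv2.INTER_CUBIC)
cv2.imwrite("pics/crop_top.png",a[:,:,::-1])
a=cv2.resize(s["frame"][110:390,230:540],None,fx=2.1,fy=2.1,interpolation=cv2.INTER_CUBIC)
cv2.imwrite("pics/crop_side.png",a[:,:,::-1])
for cc,pts in((c,[(270,210),(437,246),(380,235),(405,205),(459,213),(330,330),(430,150),(240,240),(374,240),(502,240)]),(s,[(300,190),(372,305),(350,256),(390,262),(430,310),(280,300)])):
    P=cloud(cc)
    for u,v in pts: print((u,v),P[v,u].round(4),cc["frame"][v,u])
E
```

```text
(270, 210) [0.5847 0.1695 0.0288] [168 172 171]
(437, 246) [ 0.4994 -0.182   0.0944] [76 87 96]
(380, 235) [ 0.5229 -0.0665  0.0928] [79 89 98]
(405, 205) [ 0.5849 -0.12    0.0929] [170 172 173]
(459, 213) [ 0.5673 -0.2313  0.091 ] [159 161 162]
(330, 330) [ 0.3189  0.0377 -0.0007] [134 142 147]
(430, 150) [ 0.7092 -0.1842  0.0643] [150 157 159]
(240, 240) [0.5192 0.2401 0.0076] [131 133 137]
(374, 240) [ 0.5174 -0.065  -0.002 ] [132 141 145]
(502, 240) [ 0.5101 -0.3095  0.1067] [143 149 151]
(300, 190) [0.5821 0.1568 0.028 ] [165 169 166]
(372, 305) [ 0.4989 -0.1833  0.0935] [55 60 67]
(350, 256) [ 0.5311 -0.0856  0.0943] [60 66 72]
(390, 262) [ 0.582  -0.1396  0.0929] [159 163 164]
(430, 310) [ 0.5715 -0.2489  0.0921] [145 146 147]
(280, 300) [ 0.3972 -0.0362 -0.0023] [118 124 128]
```

View pics/crop_top.png

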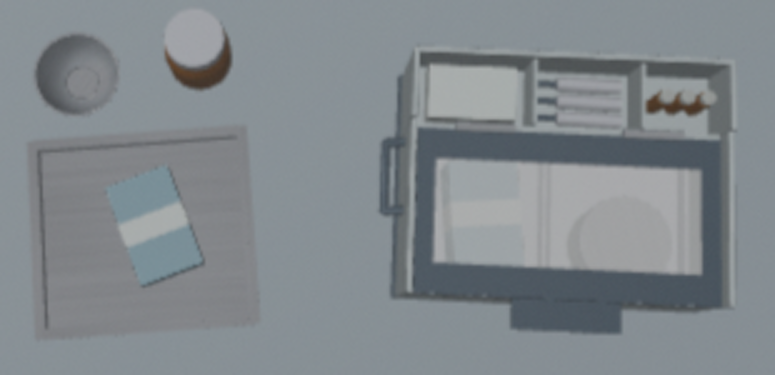

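View pics/crop_side.png

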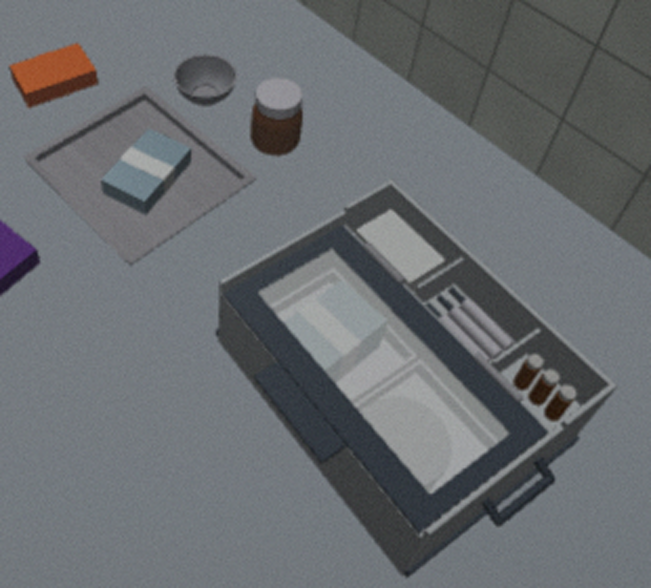

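The crop confirms it: the light grey-blue carton with a white band in the tray, at crop (155,225). The lip is at crop (565,317). The column is in the left bin (+y) and its long axis runs roughly along case x. Next I'll measure the case and carton in both views.

```bash
cat >> h.py <<'E'
def rect(P):
    """min-area rect of world xy points -> centre, (long,short), yaw of long axis"""
    (cx,cy),(w,h),a=cv2.minAreaRect((np.asarray(P)[:,:2]*1000).astype(np.float32))
    a=np.radians(a)
    if h>w: w,h=h,w; a+=np.pi/2
    a=(a+np.pi/2)%np.pi-np.pi/2
    return np.array([cx,cy])/1000,(w,h),a
def biggest(m):
    n,l,s,_=cv2.connectedComponentsWithStats(m.astype(np.uint8)); k=1+np.argmax(s[1:,4]); return (l==k).astype(np.uint8)
def contour(m,up=1):
    c,_=cv2.findContours(m,cv2.RETR_EXTERNAL,cv2.CHAIN_APPROX_NONE); return max(c,key=cv2.contourArea)[:,0,:]
E
python3 - <<'E'
import numpy as np,cv2
from h import *
for n in("top","side"):
    c=dict(np.load(f"pics/{n}0.npz")); f=c["frame"]; g=cv2.GaussianBlur(f,(3,3),0).astype(int); P=cloud(c)
    # carton by height and position
    m=(abs(P[...,2]-.028)<.008)&(abs(P[...,0]-.58)<.1)&(abs(P[...,1]-.165)<.09)
    m=biggest(m)
    pts=np.argwhere(m)[:,::-1]; 
    print(n,"carton",rect(onplane(c,contour(m),.028)), onplane(c,pts.mean(0)[None],.028), m.sum())
    # flap
    lum=g.sum(2); flap=(abs(P[...,2]-.094)<.008)&(lum<(310 if n=="top" else 235))&(abs(P[...,0]-.57)<.13)&(abs(P[...,1]+.18)<.17)
    fm=biggest(flap); pl=onplane(c,contour(fm),.094)
    print(n,"flap+lip",rect(pl),fm.sum())
    main=cv2.morphologyEx(cv2.morphologyEx(fm,cv2.MORPH_CLOSE,np.ones((41,41))),cv2.MORPH_OPEN,np.ones((21,21)) ) if n=="top" else fm
    print(n,"frame",rect(onplane(c,contour(main),.094)))
    v=f.copy(); v[fm>0]=v[fm>0]//2+np.array([120,0,0],np.uint8); v[m>0]=v[m>0]//2+np.array([0,120,0],np.uint8)
    cv2.imwrite(f"pics/seg_{n}.png",cv2.resize(v[90:390,150:550],None,fx=2,fy=2)[:,:,::-1])
    if n=="top":
        lip=fm&~main; lip=biggest(cv2.morphologyEx(lip,cv2.MORPH_OPEN,np.ones((3,3)))); q=onplane(c,contour(lip),.094); print("lip",rect(q),q.min(0),q.max(0))
C=[-(dict(np.load(f"pics/{n}0.npz"))["world_to_cam"][:3,:3].T@dict(np.load(f"pics/{n}0.npz"))["world_to_cam"][:3,3]) for n in("top","side","wrist")]
print(C)
from scipy.spatial.transform import Rotation as R
r=R.from_rotvec([ 0.20997616 , 1.56086975, -0.2120627 ]).as_matrix(); print(r.round(3)); print("cam in tool",r.T@(C[2]-[0.14596529,0.52998566,0.23864625]))
w=dict(np.load("pics/wrist0.npz"))["world_to_cam"][:3,:3]; print("cam axes in tool\n",(w@r).round(3))
E
```

```text
top carton (array([0.58519727, 0.16682051]), (95.55374145507812, 60.641727447509766), np.float64(0.3544883792734035)) [[0.58479638 0.16665378 0.028     ]] 1134
top flap+lip (array([ 0.56883954, -0.18479337]), (255.9549560546875, 163.0194091796875), np.float64(1.5159735578589615)) 3957
top frame (array([ 0.51276355, -0.18073131]), (87.27278137207031, 47.13831329345703), np.float64(1.5626378659534934))
lip (array([ 0.58102582, -0.18629817]), (253.96876525878906, 139.03111267089844), np.float64(1.5136608687683366)) [ 0.5066491 -0.3153943  0.094    ] [ 0.65526632 -0.05614591  0.094     ]
side carton (array([0.58370093, 0.16111099]), (98.60771179199219, 63.85160827636719), np.float64(0.3639743926286976)) [[0.58231837 0.16053074 0.028     ]] 817
side flap+lip (array([ 0.59046686, -0.1841577 ]), (258.4991760253906, 210.2696533203125), np.float64(1.5131118581096166)) 5558
side frame (array([ 0.59046686, -0.1841577 ]), (258.4991760253906, 210.2696533203125), np.float64(1.5131118581096166))
[array([0.46811112, 0.05084096, 0.98681188]), array([ 0.25889414, -0.37118213,  0.72016713]), array([0.07932309, 0.54720996, 0.37286357])]
[[-0.001  0.266  0.964]
 [-0.001  0.964 -0.266]
 [-1.    -0.001 -0.   ]]
cam in tool [-0.13420116 -0.00127667 -0.06885178]
cam axes in tool
 [[ 0.     1.    -0.   ]
 [ 0.273 -0.    -0.962]
 [-0.962 -0.    -0.273]]
```

```bash
cat >> h.py <<'E'
from scipy.spatial.transform import Rotation as Ro
PSI=-0.056; HINGE=np.array([0.6519,-0.1903,0.094])
EX=np.array([np.cos(PSI),np.sin(PSI),0]); EY=np.array([-np.sin(PSI),np.cos(PSI),0]); EZ=np.array([0,0,1.])
def tool(th,flip=False):
    x=np.cos(th)*EX-np.sin(th)*EZ; y=-EY if flip else EY
    return Ro.from_matrix(np.c_[x,y,np.cross(x,y)]).as_rotvec()
def tcp_corner(p,th):  # tcp so that upper tip corner sits at p
    x=np.cos(th)*EX-np.sin(th)*EZ; n=np.sin(th)*EX+np.cos(th)*EZ
    return p-.008*x-.011*n
def under(phi,r,gap=0): # point on flap underside at radius r
    a=-EX*np.cos(phi)+EZ*np.sin(phi); n=EX*np.sin(phi)+EZ*np.cos(phi) # n: top-face normal
    return HINGE+a*r-n*(.004+gap)
E
python3 - <<'E'
from h import *
from plant import env
for thd in(30,45,60):
  th=np.radians(thd)
  for fl in(False,True):
    pts=[HINGE-EX*.205+EZ*(.060-.094),HINGE-EX*.155+EZ*(.060-.094)]+[under(np.radians(a),.155) for a in(0,20,45,70,90,95)]
    out=[env.solve_ik(tcp_corner(p,th),tool(th,fl)) for p in pts]
    print(thd,fl,[None if o is None else np.round(o,2).tolist() for o in out])
E
```

```text
30 False [None, None, None, None, [-0.8, -0.03, -0.99, -0.3, 0.63, -0.43], [-0.7, -0.01, -0.85, -0.21, 0.55, -0.36], [-0.62, 0.06, -0.75, -0.21, 0.48, -0.31], [-0.61, 0.08, -0.72, -0.21, 0.47, -0.3]]
30 True [None, None, None, None, [-0.8, -0.03, -0.99, -0.3, 0.63, 2.71], [-0.7, -0.01, -0.85, -0.21, 0.55, 2.78], [-0.62, 0.06, -0.75, -0.21, 0.48, 2.83], [-0.61, 0.08, -0.72, -0.21, 0.47, 2.84]]
45 False [None, None, [-0.8, 0.08, -1.01, -0.15, 0.5, -0.58], [-0.78, -0.03, -0.9, 0.05, 0.49, -0.56], [-0.72, -0.06, -0.74, 0.22, 0.45, -0.5], [-0.63, -0.01, -0.59, 0.29, 0.4, -0.43], [-0.57, 0.07, -0.49, 0.3, 0.36, -0.38], [-0.56, 0.09, -0.47, 0.3, 0.35, -0.37]]
45 True [None, None, [-0.8, 0.08, -1.01, -0.15, 0.5, 2.56], [-0.78, -0.03, -0.9, 0.05, 0.49, 2.58], [-0.72, -0.06, -0.74, 0.22, 0.45, 2.64], [-0.63, -0.01, -0.59, 0.29, 0.4, 2.71], [-0.57, 0.07, -0.49, 0.3, 0.36, 2.76], [-0.56, 0.09, -0.47, 0.3, 0.35, 2.77]]
60 False [[-0.78, 0.05, -0.9, 0.21, 0.34, -0.65], [-0.69, 0.12, -0.82, 0.19, 0.3, -0.57], [-0.69, 0.07, -0.77, 0.29, 0.3, -0.57], [-0.68, 0.01, -0.67, 0.45, 0.3, -0.56], [-0.63, 0.01, -0.5, 0.61, 0.27, -0.51], [-0.56, 0.07, -0.34, 0.69, 0.25, -0.45], [-0.51, 0.15, -0.22, 0.72, 0.22, -0.4], [-0.5, 0.17, -0.19, 0.73, 0.22, -0.39]]
60 True [[-0.78, 0.05, -0.9, 0.21, 0.34, 2.49], [-0.69, 0.12, -0.82, 0.19, 0.3, 2.57], [-0.69, 0.07, -0.77, 0.29, 0.3, 2.57], [-0.68, 0.01, -0.67, 0.45, 0.3, 2.59], [-0.63, 0.01, -0.5, 0.61, 0.27, 2.63], [-0.56, 0.07, -0.34, 0.69, 0.25, 2.69], [-0.51, 0.15, -0.22, 0.72, 0.22, 2.74], [-0.5, 0.17, -0.19, 0.73, 0.22, 2.75]]
```

```bash
python3 - <<'E'
from h import *
from plant import env
th=np.radians(60); o=tool(th)
env.command_gripper(0.0); print(env.get_finger_gap(),env.get_t())
pre=tcp_corner(HINGE-EX*.205+EZ*.06,th)
env.move_ptp(pre,o); print(env.get_t(),env.get_position()-pre,env.get_wrist_force())
env.servo_line(tcp_corner(HINGE-EX*.205+EZ*(.058-.094),th),feed=.2)
print(env.servo_line(tcp_corner(HINGE-EX*.155+EZ*(.058-.094),th),feed=.12,f_stop=8))
print(env.get_t(),env.get_position(),env.get_wrist_force().round(2))
c=env.capture("side"); cv2.imwrite("pics/side1.png",cv2.resize(c["frame"][100:390,200:560],None,fx=2,fy=2)[:,:,::-1])
E
```

```text
-0.00013373799600238708 0.9167
3.625 [0.00027924 0.00033569 0.0001009 ] [0.99286857 0.25982394 0.64095909]
False
4.825 [ 0.48338954 -0.18041714  0.05950513] [ 0.67  0.58 -0.57]
```

View pics/side1.png

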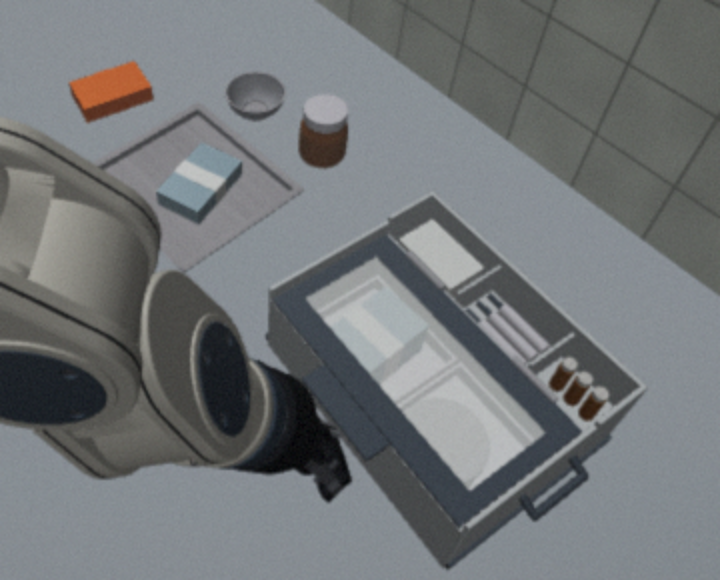

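```bash
python3 - <<'E'
from h import *
from plant import env
c=env.capture("side")
p=np.array([HINGE-EX*.155-EZ*.036, HINGE-EX*.1675, HINGE-EX*.1675+EY*.045,HINGE-EX*.1675-EY*.045])
print((proj(c,p)-[200,100])*2)
P=cloud(c)
for u,v in[(330,470),(335,485),(345,480),(310,440)]: print(P[100+v//2,200+u//2])
c=env.capture("wrist"); cv2.imwrite("pics/w1.png",c["frame"][:,:,::-1])
E
```

```text
[[337.70620067 427.35017896]
 [329.51241982 417.19598458]
 [298.03133089 377.16886971]
 [363.37313729 460.24871479]]
[ 0.44441005 -0.22407255  0.12829296]
[ 0.4377457  -0.23556202  0.13485962]
[ 0.44466587 -0.23855577  0.13812661]
[ 0.43131114 -0.21159533  0.17945463]
```

View pics/w1.png

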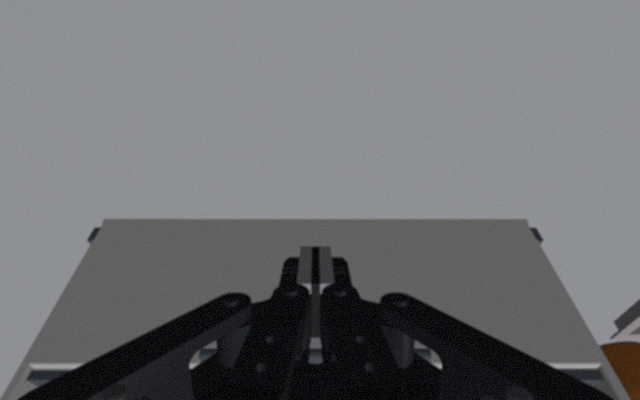

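The side view shows the fingertips tucked under the lip near crop (337,427), where I expect them. The dark parts visible near (335,480) are the knuckles at z≈0.13. The wrist view shows the case front centred behind the fingers. Lifting along the arc now.

```bash
python3 - <<'E'
from h import *
from plant import env
th=np.radians(60)
for a in (0,15,30,45,60,75,86):
    s=env.servo_line(tcp_corner(under(np.radians(a),.155),th),feed=.12,f_stop=25)
    print(a,s,round(env.get_t(),2),env.get_wrist_force().round(2))
    if s: break
c=env.capture("side"); np.savez("pics/side2.npz",**c); cv2.imwrite("pics/side2.png",cv2.resize(c["frame"][50:390,200:560],None,fx=1.7,fy=1.7)[:,:,::-1])
c=env.capture("top"); np.savez("pics/top2.npz",**c); cv2.imwrite("pics/top2.png",cv2.resize(c["frame"][60:300,200:560],None,fx=2,fy=2)[:,:,::-1])
E
```

```text
0 False 5.39 [-1.78  0.37  0.56]
15 False 5.88 [ 0.47 -0.22 -0.71]
30 False 6.36 [ 0.18  0.03 -0.04]
45 False 6.84 [-0.82 -0.11  0.18]
60 False 7.33 [ 0.52  0.1  -0.28]
75 False 7.81 [-0.31 -1.09  0.19]
86 False 8.21 [-0.6   0.42  0.56]
```

View pics/side2.png

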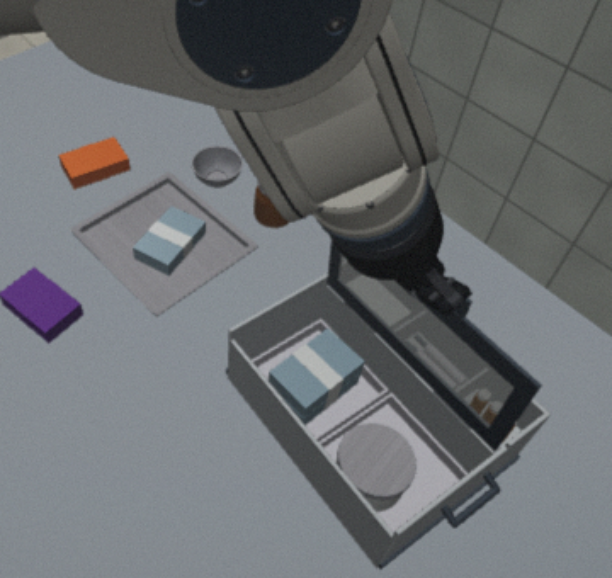

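View pics/top2.png

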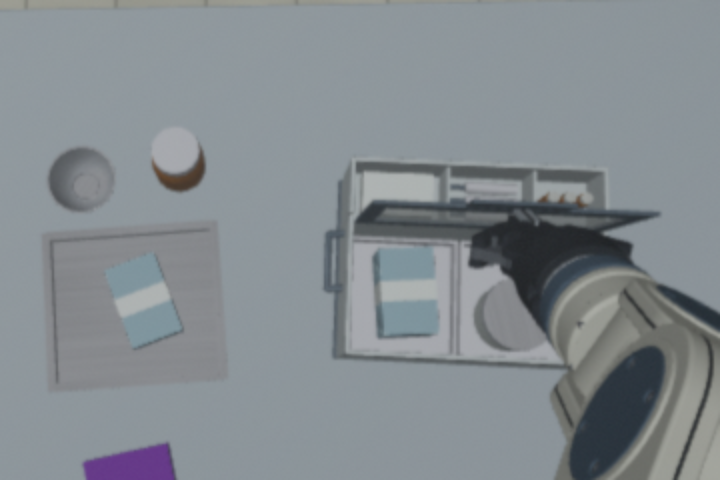

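The flap is up and the column is visible at top crop (407,291). I'll measure the flap angle from the depth data, and measure the column.

```bash
cat >> h.py <<'E'
def flapang(c,lo=.13,yr=(-.33,-.05)):
    P=cloud(c); L=c["frame"].astype(int).sum(2)
    l=(P-HINGE)@EX
    m=(P[...,2]>lo)&(P[...,2]<.262)&(abs(l)<.05)&(P[...,1]>yr[0])&(P[...,1]<yr[1])&(L<260)
    m=cv2.erode(m.astype(np.uint8),np.ones((2,2)))>0
    q=np.c_[l[m],P[m][:,2]]
    A=np.c_[q[:,1]-.094,np.ones(len(q))]; k=np.ones(len(q),bool)
    for _ in range(6):
        s=np.linalg.lstsq(A[k],q[k,0],rcond=None)[0]; r=q[:,0]-A@s; k=abs(r)<.004
    return 90+np.degrees(np.arctan(s[0])),s,k.sum(),m.sum()
E
python3 - <<'E'
from h import *
for n in("side2","top2"):
    c=dict(np.load(f"pics/{n}.npz"))
    print(n,flapang(c,yr=(-.12,-.05)),flapang(c,yr=(-.33,-.24)))
    P=cloud(c)
    m=(abs(P[...,2]-.057)<.006)&(abs(P[...,0]-.58)<.08)&(abs(P[...,1]+.12)<.07)
    m=biggest(m); print("col",rect(onplane(c,contour(m),.057)),m.sum(),onplane(c,np.argwhere(m)[:,::-1].mean(0),.057))
E
```

```text
side2 (np.float64(84.96586564711087), array([-0.08808901, -0.00187922]), np.int64(137), np.int64(137)) (np.float64(84.9570275624279), array([-0.08824446, -0.00169675]), np.int64(1420), np.int64(1421))
col (array([ 0.58837994, -0.12768968]), (95.85264587402344, 61.95835494995117), np.float64(0.03896095235509889)) 1367 [[ 0.58667417 -0.12859693  0.057     ]]
top2 (np.float64(85.10863953436763), array([-0.08557835, -0.00255555]), np.int64(98), np.int64(98)) (np.float64(85.19005755077171), array([-0.0841471 , -0.00262577]), np.int64(136), np.int64(136))
col (array([ 0.58923053, -0.12436763]), (95.381103515625, 61.36930465698242), np.float64(0.03989116123434977)) 1226 [[ 0.58862179 -0.12425385  0.057     ]]
```

```bash
cat >> h.py <<'E'
def down(yaw):
    z=np.array([np.cos(yaw),np.sin(yaw),0]); x=np.array([0,0,-1.]); return Ro.from_matrix(np.c_[x,np.cross(z,x),z]).as_rotvec()
E
python3 - <<'E'
from h import *
from plant import env
th=np.radians(60)
print(env.servo_line(tcp_corner(under(np.radians(91),.155),th),feed=.08,f_stop=25))
p=env.get_position()
env.servo_line(p-EX*.09+EZ*.05,feed=.25)
C=np.array([.585,.165,.0])
env.move_ptp(C+[-.02,0,.30],down(.355)); print(env.get_t(),env.get_q().round(2))
env.command_gripper(.085)
for n in("side","top","wrist"):
    c=env.capture(n); np.savez(f"pics/{n}3.npz",**c); cv2.imwrite(f"pics/{n}3.png",c["frame"][:,:,::-1])
    if n!="wrist": print(flapang(c))
print(env.get_t(),env.get_finger_gap(),env.get_position())
E
```

```text
False
10.5 [ 0.14  0.32  0.26  1.51 -0.   -0.21]
(np.float64(89.62010020634861), array([-0.0066306 , -0.00146785]), np.int64(4293), np.int64(4294))
(np.float64(89.87887413212314), array([-0.00211405, -0.0025057 ]), np.int64(810), np.int64(810))
11.4333 0.08514234984265209 [0.565001   0.16506972 0.2999882 ]
```

View pics/wrist3.png

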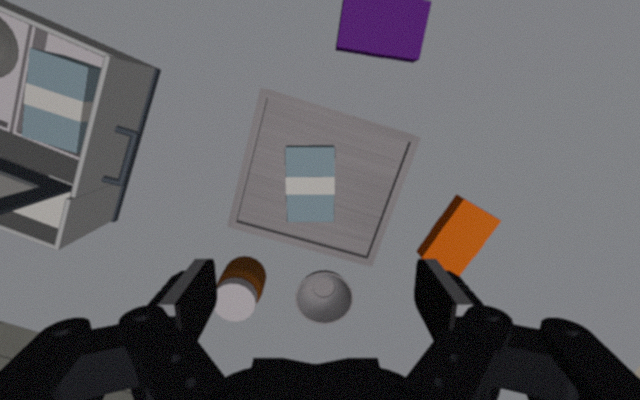

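View pics/side3.png

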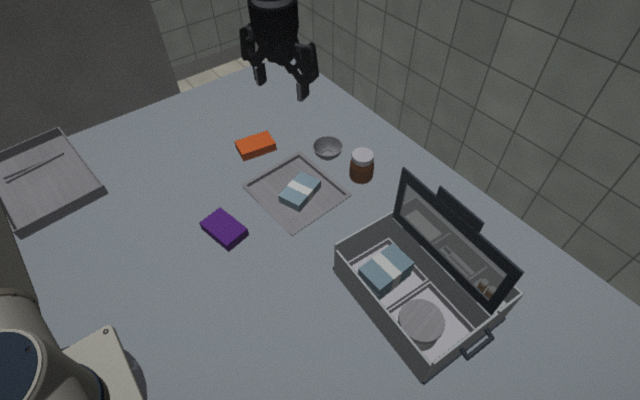

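The wrist view shows the carton upright in the image at (310,184), between the fingers. The flap reads 89.6–89.9° in the two views. Next I'll measure the carton in all three views.

```bash
cat >> h.py <<'E'
def boxtop(c,z,xy,rad=.08,tol=.005):
    """box top: height band from depth, contour cast onto plane z; keeps blue/white pixels"""
    P=cloud(c); m=(abs(P[...,2]-z)<tol)&(np.hypot(P[...,0]-xy[0],P[...,1]-xy[1])<rad)
    m=cv2.morphologyEx(m.astype(np.uint8),cv2.MORPH_OPEN,np.ones((3,3))); m=biggest(m)
    return rect(onplane(c,contour(m),z)),onplane(c,np.argwhere(m)[:,::-1].mean(0),z)[0,:2],m.sum()
E
python3 - <<'E'
from h import *
for n in("top3","side3","wrist3"):
    c=dict(np.load(f"pics/{n}.npz"))
    print(n,boxtop(c,.028,(.585,.165)),"COL",boxtop(c,.057,(.589,-.125)))
    P=cloud(c); m=(np.hypot(P[...,0]-.585,P[...,1]-.165)<.02); print("z",np.median(P[m][:,2]))
E
```

```text
top3 ((array([0.57521777, 0.16326819]), (73.68618774414062, 60.453060150146484), np.float64(0.3518408309652148)), array([0.57336274, 0.16239574]), np.uint64(816)) COL ((array([ 0.5893418 , -0.12459428]), (95.17378234863281, 60.907379150390625), np.float64(0.0398226680600644)), array([ 0.58886927, -0.12448876]), np.uint64(1214))
z 0.7310307670415792
side3 ((array([0.58443085, 0.16275739]), (96.30036163330078, 61.21522521972656), np.float64(0.3586984041931416)), array([0.58271424, 0.16162819]), np.uint64(766)) COL ((array([ 0.58826984, -0.12740314]), (95.89105987548828, 61.385414123535156), np.float64(0.034079781712336166)), array([ 0.58670933, -0.1284536 ]), np.uint64(1344))
z 0.026726624452630833
wrist3 ((array([0.58607996, 0.16482069]), (94.62619018554688, 59.959957122802734), np.float64(0.3553560038670378)), array([0.58467866, 0.16433744]), np.uint64(3629)) COL ((array([ 0.58998816, -0.12525871]), (94.9840316772461, 63.201351165771484), np.float64(0.032207109251630506)), array([ 0.5879532 , -0.12547121]), np.uint64(5320))
z 0.0274450049695575
```

```bash
python3 - <<'E'
from h import *
from plant import env
C=np.array([.5855,.1647,0]); o=down(.355)
env.move_ptp(C+[0,0,.10],o)
print(env.servo_line(C+[0,0,.014],feed=.12,f_stop=8),env.get_position(),env.get_wrist_force().round(2))
env.command_gripper(.045); print("gap",env.get_finger_gap(),env.get_t(),env.get_wrist_force().round(2))
env.servo_line(C+[0,0,.05],feed=.1); print(env.get_finger_gap(),env.get_wrist_force().round(2))
env.servo_line(C+[0,0,.22],feed=.3)
print(env.get_finger_gap(),env.get_position(),env.get_t())
c=env.capture("wrist"); np.savez("pics/wrist4.npz",**c); cv2.imwrite("pics/wrist4.png",c["frame"][:,:,::-1])
c=env.capture("side"); np.savez("pics/side4.npz",**c); cv2.imwrite("pics/side4.png",cv2.resize(c["frame"][20:220,180:440],None,fx=3,fy=3)[:,:,::-1])
E
```

```text
False [0.58614989 0.16482737 0.01496729] [ 0.2  -0.6   0.07]
gap 0.05835485542056863 13.4833 [-0.83 -0.49  5.23]
0.058687417586394675 [-0.98 -0.49 -1.63]
0.05860466591879351 [0.58506174 0.16461723 0.21868928] 14.7083
```

View pics/wrist4.png

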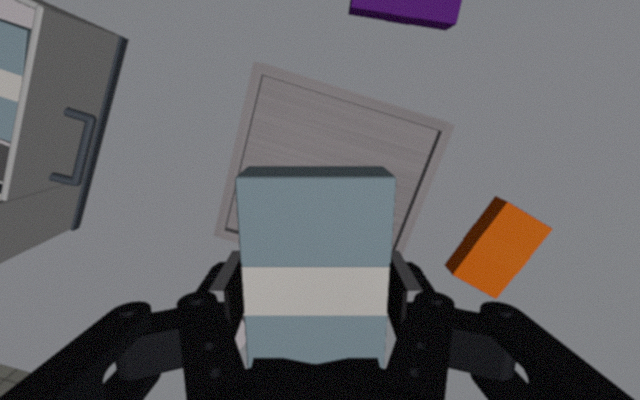

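View pics/side4.png

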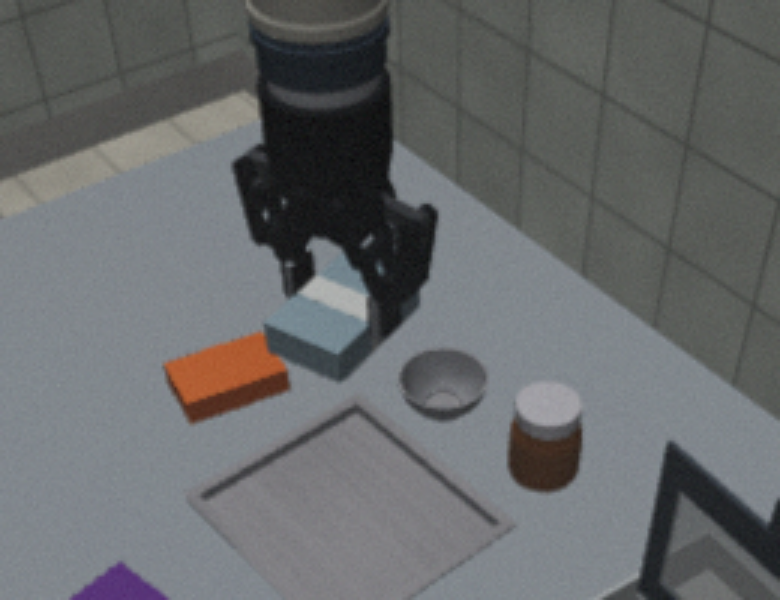

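The wrist view shows the carton held squarely, with its top face at cols 238–393 and the band at rows 266–315. Measuring the in-hand pose.

```bash
cat >> h.py <<'E'
def inhand(c,pos,rv):
    P=cloud(c); R=Ro.from_rotvec(rv).as_matrix(); T=(P-pos)@R
    L=c["frame"].astype(int)
    m=(abs(T[...,0])<.035)&(abs(T[...,1])<.028)&(abs(T[...,2])<.06)&(L.sum(2)>330)
    m=biggest(m); t=T[m>0]
    A=np.c_[t[:,1],t[:,2],np.ones(len(t))]; k=np.ones(len(t),bool)
    for _ in range(6):
        s=np.linalg.lstsq(A[k],t[k,0],rcond=None)[0]; k=abs(t[:,0]-A@s)<.003
    q=t[k]; white=(L[...,0]>L[...,2]-8)[m>0][k]
    print("plane x=%.4f slopes y %.4f z %.4f"%(s[2],s[0],s[1]),"n",k.sum(),"z range",q[:,2].min(),q[:,2].max(),"y",q[:,1].min(),q[:,1].max())
    w=q[white]; print("band z",np.percentile(w[:,2],[1,50,99]),"y",np.percentile(w[:,1],[1,99]),len(w))
    # near-edge slope
    b=[]
    for y in np.arange(-.022,.0221,.004):
        j=abs(q[:,1]-y)<.002
        if j.sum(): b.append((y,np.percentile(q[j,2],1)))
    b=np.array(b); print("near edge fit z = %.4f*y + %.4f"%tuple(np.polyfit(b[:,0],b[:,1],1)))
E
python3 - <<'E'
from h import *
from plant import env
inhand(dict(np.load("pics/wrist4.npz")),env.get_position(),env.get_ee_rot())
print(env.get_position(),Ro.from_rotvec(env.get_ee_rot()).as_matrix().round(3).tolist())
E
```

```text
plane x=-0.0133 slopes y 0.0001 z -0.0005 n 25285 z range -0.04539153501541411 0.038642216149636886 y -0.027994820830408627 0.02799920062905903
band z [-0.00917037  0.00144626  0.0128833 ] y [-0.02739699  0.0274156 ] 6707
near edge fit z = 0.0000*y + -0.0446
[0.58471371 0.16457677 0.21774548] [[-0.004, -0.348, 0.938], [-0.001, 0.938, 0.348], [-1.0, 0.001, -0.004]]
```

```bash
python3 - <<'E'
from h import *
from plant import env
o=down(.037)
env.move_ptp([.575,-.02,.27],o); env.sleep(.2)
pos,rv=env.get_position(),env.get_ee_rot(); print(env.get_t(),pos,env.get_q().round(2))
for n in("wrist","top","side"):
    c=env.capture(n); np.savez(f"pics/{n}5.npz",**c); cv2.imwrite(f"pics/{n}5.png",c["frame"][:,:,::-1])
    print(n,boxtop(c,.057,(.589,-.125)))
    if n=="wrist": inhand(c,pos,rv)
print(env.get_position())
E
```

```text
15.8 [ 0.57501667 -0.01850281  0.26942055] [-0.18  0.3   0.15  1.43  0.   -0.22]
wrist ((array([ 0.59021326, -0.12672036]), (94.88592529296875, 60.312713623046875), np.float64(0.013426823897744189)), array([ 0.58649187, -0.12858956]), np.uint64(4580))
plane x=-0.0123 slopes y -0.0005 z 0.0012 n 25347 z range -0.04524662752853843 0.038933836666759154 y -0.027999500837791298 0.027996614067404814
band z [-0.00907557  0.00151868  0.01296021] y [-0.02738805  0.02734691] 6719
near edge fit z = 0.0008*y + -0.0446Traceback (most recent call last):
  File "<stdin>", line 8, in <module>
  File "h.py", line 55, in boxtop
    m=cv2.morphologyEx(m.astype(np.uint8),cv2.MORPH_OPEN,np.ones((3,3))); m=biggest(m)
                                                                            ~~~~~~~^^^
  File "h.py", line 25, in biggest
    n,l,s,_=cv2.connectedComponentsWithStats(m.astype(np.uint8)); k=1+np.argmax(s[1:,4]); return (l==k).astype(np.uint8)
                                                                      ~~~~~~~~~^^^^^^^^^
    return _wrapfunc(a, 'argmax', axis=axis, out=out, **kwds)
    return bound(*args, **kwds)
ValueError: attempt to get argmax of an empty sequence
```

View pics/wrist5.png

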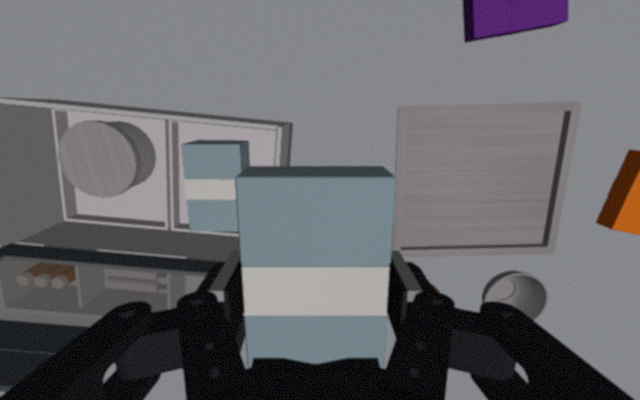

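View pics/top5.png

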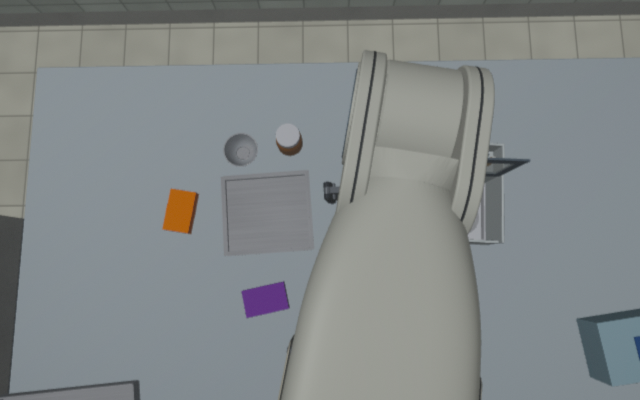

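```bash
python3 - <<'E'
from h import *
from plant import env
o=down(.037)
env.servo_line([.587,-.1255,.20],feed=.25)
print(env.servo_line([.587,-.1255,.082],feed=.15,f_stop=8)); env.sleep(.2)
print(env.get_t(),env.get_position(),env.get_wrist_force().round(2))
for n in("wrist","side"):
    c=env.capture(n); np.savez(f"pics/{n}6.npz",**c)
cv2.imwrite("pics/side6.png",cv2.resize(c["frame"][180:390,300:540],None,fx=2.8,fy=2.8)[:,:,::-1])
cv2.imwrite("pics/wrist6.png",dict(np.load("pics/wrist6.npz"))["frame"][:,:,::-1])
E
```

```text
False
17.6917 [ 0.58742953 -0.12560217  0.08291679] [-0.2  -0.78 -1.17]
```

View pics/side6.png

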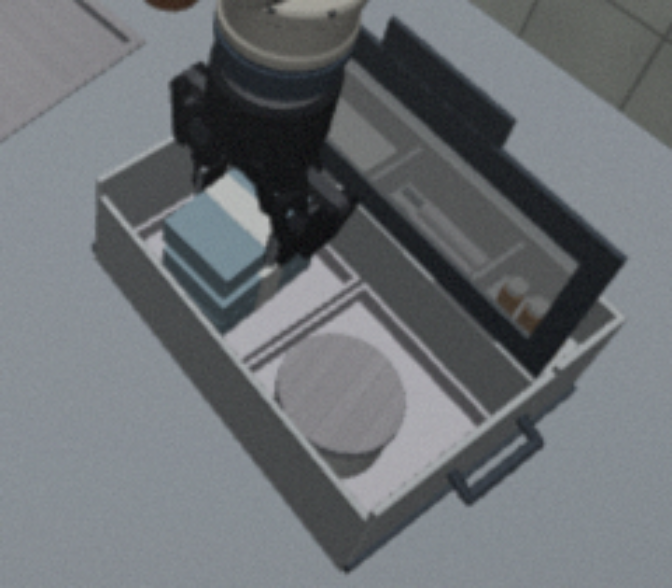

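View pics/wrist6.png

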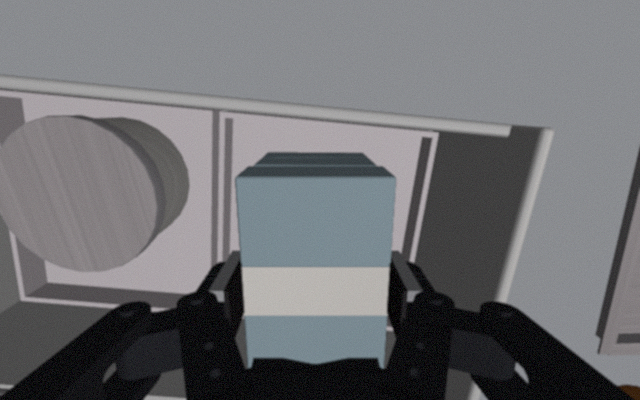

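```bash
python3 - <<'E'
from h import *
w=dict(np.load("pics/wrist6.npz")); s=dict(np.load("pics/side6.npz"))
a=cv2.resize(w["frame"][140:190,225:405],None,fx=4.4,fy=4.4,interpolation=cv2.INTER_CUBIC)
b=cv2.resize(s["frame"][235:305,345:425],None,fx=5,fy=5,interpolation=cv2.INTER_CUBIC)
im=np.full((600,800,3),0,np.uint8); im[:a.shape[0],:a.shape[1]]=np.clip(a.astype(int)*1.5,0,255); im[230:230+b.shape[0],:b.shape[1]]=np.clip(b.astype(int)*1.5,0,255)
cv2.imwrite("pics/zoom6.png",im[:,:,::-1])
e=np.array([np.cos(.037),np.sin(.037),0]);n=np.array([-e[1],e[0],0]); col=np.array([.589,-.1255,0])
for nm,z in(("low bottom",.007),("top top",.057)):
    p=np.array([col-e*.0475+n*k*.03+[0,0,z] for k in(-1,1)]); print(nm,"wrist",proj(w,p).round(1).tolist(),"side",proj(s,p).round(1).tolist())
h=np.array([.5874,-.1256,.0829])+e*.002
for nm,z in(("held bottom",-.0117),("held top",.0133)):
    p=np.array([h-e*.0475+n*k*.03+[0,0,z] for k in(-1,1)]); print(nm,"wrist",proj(w,p).round(1).tolist(),"side",proj(s,p).round(1).tolist())
E
```

```text
low bottom wrist [[269.2, 148.4], [365.9, 148.4]] side [[376.0, 301.9], [355.3, 280.6]]
top top wrist [[255.3, 160.2], [381.1, 160.2]] side [[378.6, 289.9], [356.8, 268.0]]
held bottom wrist [[249.7, 165.9], [387.1, 165.9]] side [[379.6, 286.1], [357.4, 264.0]]
held top wrist [[236.8, 177.0], [401.1, 177.1]] side [[381.0, 279.4], [358.2, 257.0]]
```

View pics/zoom6.png

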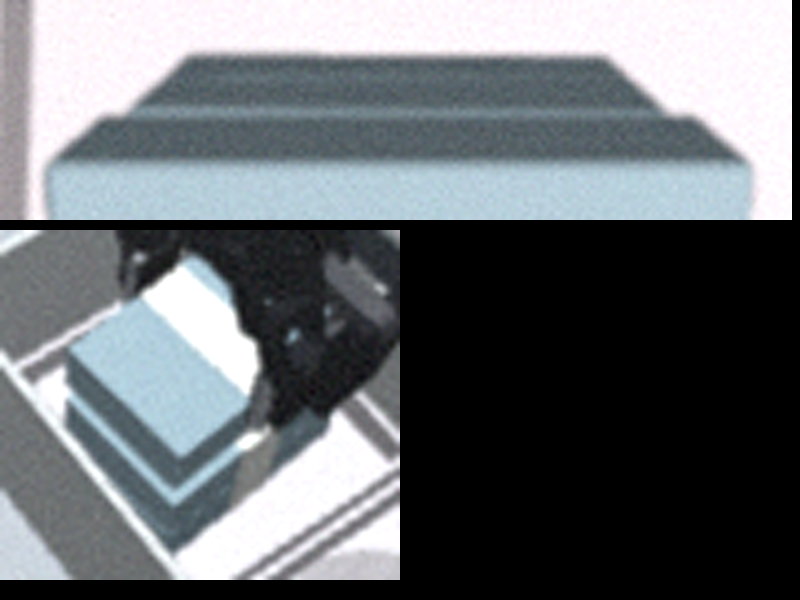

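The column and the held carton share a centre column in the wrist view (315 vs 316 px) and are parallel. The column's near edge at row 164 (predicted 160) puts it about 2 mm farther in x, and the side view agrees. I'll shift +2 mm in x and lower until contact.

```bash
python3 - <<'E'
from h import *
from plant import env
env.servo_line([.589,-.1255,.076],feed=.05); 
p=env.get_position(); print(p)
s=env.servo_line([.589,-.1255,.0655],feed=.02,f_stop=4); print(s,env.get_position(),env.get_wrist_force().round(2),env.get_t())
c=env.capture("wrist"); cv2.imwrite("pics/wrist7.png",c["frame"][:,:,::-1]); inhand(c,env.get_position(),env.get_ee_rot())
E
```

```text
[ 0.58879355 -0.12542807  0.0754463 ]
True [ 0.58905875 -0.12552271  0.06915557] [-0.83  0.17  5.72] 18.475
plane x=-0.0124 slopes y 0.0000 z 0.0004 n 25391 z range -0.045808272056210346 0.03851528353525199 y -0.02799934883849429 0.027998426142598516
band z [-0.00908195  0.00156256  0.01301952] y [-0.02746409  0.02741717] 6699
near edge fit z = -0.0018*y + -0.0447
```

View pics/wrist7.png

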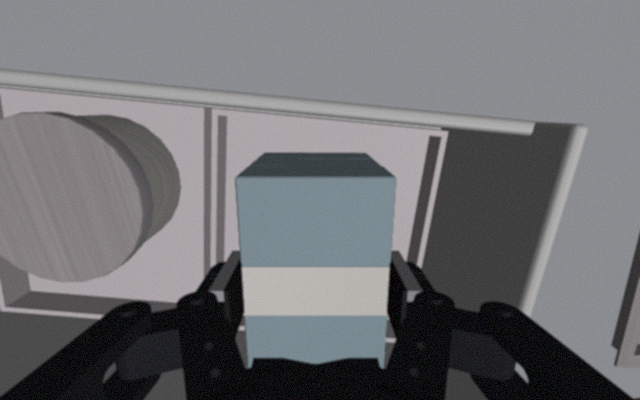

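Contact came at TCP z 0.069 as predicted, and the front faces look flush in the wrist view. Releasing.

```bash
python3 - <<'E'
from h import *
from plant import env
env.command_gripper(.076); print(env.get_finger_gap(),env.get_wrist_force().round(2))
p=env.get_position()
env.servo_line([p[0],p[1],.10],feed=.08); env.servo_line([p[0]-.01,p[1],.30],feed=.3)
env.servo_line([.50,-.02,.36],feed=.35)
print(env.get_t())
for n in("wrist","side","top"):
    c=env.capture(n); np.savez(f"pics/{n}8.npz",**c)
    cv2.imwrite(f"pics/{n}8.png",c["frame"][:,:,::-1])
    try: print(n,boxtop(c,.082,(.590,-.1255)))
    except Exception as e: print(n,e)
    if n=="side":print(flapang(c)); cv2.imwrite("pics/side8c.png",cv2.resize(c["frame"][170:390,300:540],None,fx=2.7,fy=2.7)[:,:,::-1])
E
```

```text
0.07606214757830383 [ 0.36 -0.84 -0.06]
20.7667
wrist ((array([ 0.58877209, -0.12581004]), (94.20228576660156, 61.16478729248047), np.float64(0.038399366582606786)), array([ 0.58457069, -0.12464031]), np.uint64(2989))
side ((array([ 0.58767786, -0.12712292]), (96.50387573242188, 61.46442413330078), np.float64(0.03839808493633212)), array([ 0.58619323, -0.12803259]), np.uint64(1403))
(np.float64(89.62923452095691), array([-0.00647117, -0.00150875]), np.int64(4124), np.int64(4124))
top attempt to get argmax of an empty sequence
```

View pics/side8c.png

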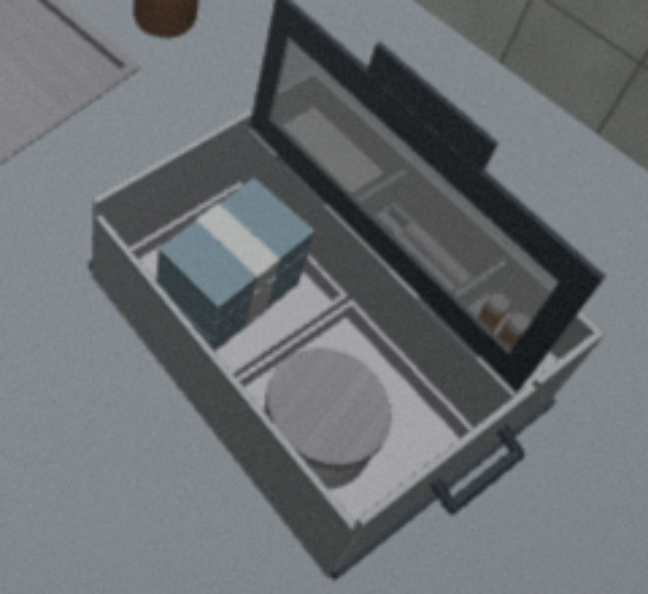

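View pics/wrist8.png

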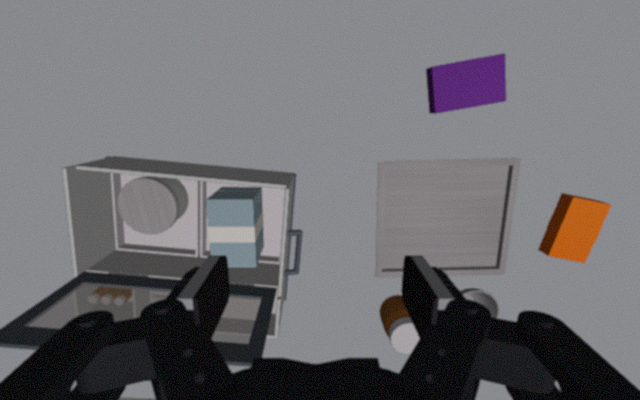

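The side view shows the carton flush on the column: its top is at (.5877,-.1271), yaw .038, against the column earlier at (.5883,-.1274), yaw .034 in the same camera. The flap is still at 89.6°. Now I'll go behind the flap and shut it.

```bash
python3 - <<'E'
from h import *
from plant import env
o=down(PSI)
def t(phi,r,gap=0):
    a=-EX*np.cos(phi)+EZ*np.sin(phi); n=EX*np.sin(phi)+EZ*np.cos(phi)
    return HINGE+a*r+n*gap+EX*.011+EZ*.008
D=np.radians
A=t(D(90),.150,.03)
print([env.solve_ik(p,o) is not None for p in(A+[0,0,.09],A,t(D(45),.15),t(D(0),.15))])
env.command_gripper(0)
env.move_ptp(A+[-.1,0,.11],o)
env.servo_line(A+[0,0,.09],feed=.25)
print(env.servo_line(A,feed=.15,f_stop=8),env.get_t(),env.get_position())
for a in(90,75,60,45,30,15,5):
    s=env.servo_line(t(D(a),.150),feed=.12,f_stop=20)
    print(a,s,round(env.get_t(),2),env.get_wrist_force().round(2))
    if s: break
if not s:
    print(env.servo_line(t(0,.150)-EZ*.004,feed=.03,f_stop=9),env.get_position()-t(0,.15),env.get_wrist_force().round(2))
for n in("side","top"):
    c=env.capture(n); np.savez(f"pics/{n}9.npz",**c)
    if n=="side": cv2.imwrite("pics/side9.png",cv2.resize(c["frame"][100:390,240:540],None,fx=2,fy=2)[:,:,::-1])
E
```

```text
[True, True, True, True]
False 23.725 [ 0.69262389 -0.19254884  0.25408052]
90 False 24.12 [ 0.23 -0.92  0.52]
75 False 24.6 [-0.23 -0.11  0.69]
60 False 25.07 [-0.83 -0.15 -0.05]
45 False 25.55 [ 0.48 -0.83  0.86]
30 False 26.02 [ 0.16 -0.18 -0.18]
15 False 26.5 [ 0.02 -0.    0.09]
5 False 26.87 [ 0.   -0.19  0.36]
True [ 5.62563174e-04 -2.42379241e-04  1.11711270e-05] [-2.07  2.14  9.38]
```

View pics/side9.png

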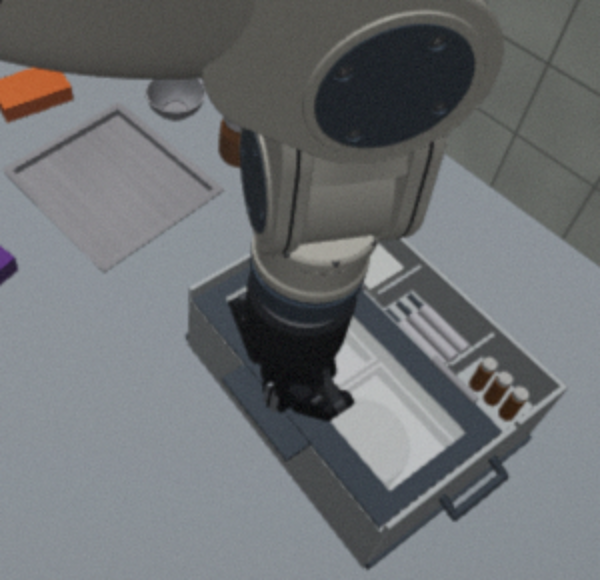

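The flap looks level under the fingertips, and the stop came exactly at the predicted height. I'll back off and verify.

```bash
python3 - <<'E'
from h import *
from plant import env
p=env.get_position(); env.servo_line(p+[0,0,.12],feed=.25)
env.move_ptp([.25,.42,.30],down(1.0)); env.sleep(.3)
print(env.get_t(),env.get_wrist_force().round(2))
for n in("side","top"):
    c=env.capture(n); c0=dict(np.load(f"pics/{n}0.npz"))
    P=cloud(c);P0=cloud(c0)
    # lip height vs x across shut flap: fit slope
    for Q,cc,nm in((P0,c0,"before"),(P,c,"after")):
        l=(Q-HINGE)@EX; w=(Q-HINGE)@EY
        m=(l<-.02)&(l>-.16)&(abs(w)<.12)&(abs(Q[...,2]-.094)<.015)&(cc["frame"].astype(int).sum(2)<310)
        s=np.polyfit(-l[m],Q[m][:,2],1); print(n,nm,"flap slope deg %.2f, z at lip %.4f"%(np.degrees(np.arctan(s[0])),np.polyval(s,.1675)),m.sum())
    cv2.imwrite(f"pics/{n}10.png",c["frame"][:,:,::-1])
    d=cv2.absdiff(c["frame"],c0["frame"]); d=cv2.GaussianBlur(d,(5,5),0).max(2)
    k,l,st,_=cv2.connectedComponentsWithStats((d>18).astype(np.uint8)); print([x.tolist() for x in st[1:] if x[4]>15])
c=c  # top
v=cv2.resize(c["frame"][120:270,210:520],None,fx=2.5,fy=2.5,interpolation=cv2.INTER_CUBIC); cv2.imwrite("pics/crop10.png",v[:,:,::-1])
E
```

```text
30.7417 [-1.25 -0.04 -0.16]
side before flap slope deg -0.48, z at lip 0.0920 3746
side after flap slope deg -0.50, z at lip 0.0920 3748
[[0, 0, 81, 98, 4992], [0, 101, 12, 22, 158], [278, 175, 44, 38, 781], [403, 261, 10, 9, 23], [384, 271, 17, 13, 69], [47, 335, 62, 45, 1641], [109, 366, 5, 31, 104], [36, 382, 35, 18, 452]]
top before flap slope deg 0.04, z at lip 0.0941 2499
top after flap slope deg -0.07, z at lip 0.0939 2500
[[257, 200, 28, 20, 320], [268, 224, 23, 10, 55], [62, 383, 25, 17, 301]]
```

View pics/crop10.png

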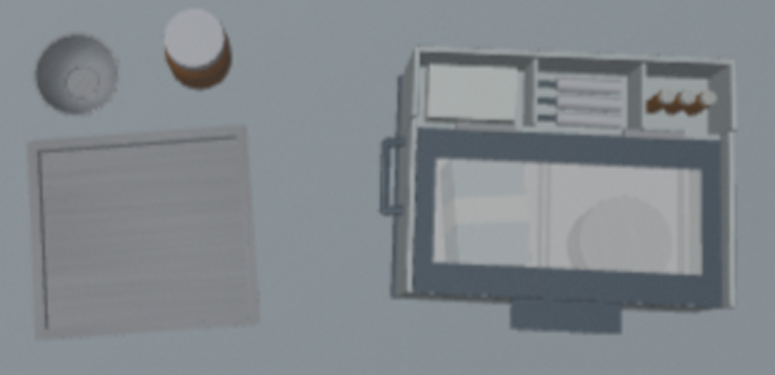

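View pics/side10.png

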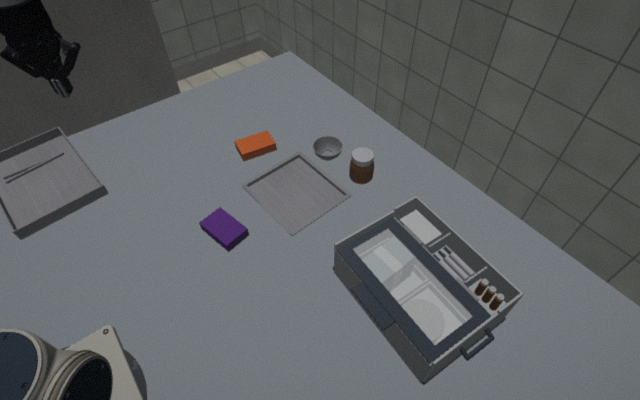

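The flap slope and lip height match the first picture. Only the carton's old place in the tray, the column under the clear flap and the arm itself have changed. Handing in.

```bash
python3 -c "
from plant import env
print(env.sign_off(),env.get_t())"
```

```text
the job is handed in; nothing more can be done
the job is handed in; nothing more can be done
```

I raised the flap, set the carton on the column, shut the flap, and handed the job in at about 31 s of the 72 s allowed.

- **Flap open:** it was lifted from under the lip with closed fingers, and read 89.6–89.9° in two views. It still read 89.6° after the carton was placed.
- **Carton:** it was gripped across its 60 mm width and lowered until contact. The fingers met the column at TCP z 0.069 m, where 0.0687 m was predicted.
- **Placing:** in the side view, the placed carton's top lies within 1 mm and 0.3° of where the column's top was.
- **Flap shut:** I pushed it from behind down to its stop. With the arm clear, its slope and lip height match the first pictures within about 0.1° and 0.2 mm.
- **Bystanders:** comparing pictures from before and after, the tin, bowl, jar and the orange and purple look-alikes showed no change.

**Disagreements:**
- The cameras differed by 2–4 mm on the carton and column positions.
- A close wrist view put the column about 2 mm farther in x than the first estimate, and I placed the carton using that.
- The top camera could not check the placed carton because the arm blocked its view.

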